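# Portion mixing balls through the swivel hopper

## Task

Lift the dust cap off the hopper and screw the hopper top round until its chute points at the middle of the glass dish on the counting scale. Then tilt the cup of steel balls little by little over the hopper so that balls run down the chute, stopping when the dish holds exactly four balls in all, counting those already in it. Stand the cup with the remaining balls upright in the middle of the flat steel tray, and put the dust cap back on the hopper, leaving the other things on the bench where they are.

Things in the scene. Friction and masses are not known exactly. Their poses are not given: they have to be found in the camera images.
- hopper_mouth (a point): Centre of the open top of the aluminium hopper, 150 mm above the bench; z up, +x the way the chute points. Square box 56 (x) x 52 mm (y) outside, 48 x 44 inside, side walls 68 mm deep: grip from above across its y sides. Turns about the vertical here on a post, either way, stiffly (0.12 N m), no stops within a turn, stays where left. Starts 1.2 to 3 rad clockwise (from above) of the dish.
- chute_end (a point): Middle of the floor at the outer end of the hopper's open chute (44 mm wide inside), 105 mm from the turning axis and 71 mm below the hopper rim. The floor slopes steadily down to it from the hopper's back; the chute's sides lie at least 30 mm below the hopper rim. Turns with the hopper.
- dish_in (a point): Centre of the inner floor of the round glass dish (inner radius 46 mm, wall rising 36 mm above this floor) on the sunken pan of the grey counting scale (housing 136 mm square, 40 mm high, with a white post 80 mm high at one side). 132 to 141 mm from the hopper's axis, rim below the chute. Not to be handled.
- pan (a joint): How far the scale's spring pan has sunk, in m: 0 with the dish empty, 0.0050 per ball in the dish (four balls 0.020, stop at 0.025); settles in 0.5 s. A pointer on the dish beside a white post with black lines 5 mm apart shows the same.
- cup: White narrow boat-shaped cup on a foot. Origin under its middle, z up, +x to the pouring lip. Flat parallel side walls 27 mm over the outside, x -61 to +61, z 20 to 62 mm: grip across y from above. Foot plate 70 x 50 mm (x -45 to +25), 5 mm thick. Open on top, closed at the back; inside 19 mm wide, so balls lie in single file. 0.16 to 0.26 kg empty.
- cup_lip (a point): Middle of the cup's pouring lip, 56 mm ahead of the cup's origin and 37 mm up; axes as the cup's. The cup's floor curves up to it (about 71 mm radius, lowest at z=9 mm) in shallow seats one ball apart, so balls leave one by one as the nose is tilted down slowly: with n balls in it the first drops at about 1.1-0.11n rad of tilt, each next about 0.1 rad later.
- cap: Round black plastic dust cap: disc 72 mm wide, 4 mm thick; origin at the centre of the disc's underside, z up. Below it a plug 34 mm wide reaches 8 mm down into the hopper (lying on the bench its origin is 8 mm up); on top an upright bar handle 40 mm (x) by 12 mm (y), z 4 to 32 mm. 50 g. Rests on the hopper rim at the start. May be laid anywhere free on the bench meanwhile.
- tray: Flat plain steel tray plate 170 (x) x 110 (y) x 6 mm, lying loose on the bench; origin at the centre of its underside. May be knocked aside.
- dropper: Small black dropper bottle, 26 mm wide, 62 mm high, standing loose on the bench; origin under its centre. A bystander. Apart from the listed things nothing stands on the bench between x 0.4 and 0.72, y -0.42 and 0.3.
- ball1: steel ball, 16 mm diameter, 17 g; origin at its centre; None if absent in this run. In the cup at the start (six or seven such balls are).
- ball2: steel ball, 16 mm diameter, 17 g; origin at its centre; None if absent in this run. In the cup at the start (six or seven such balls are).
- ball3: steel ball, 16 mm diameter, 17 g; origin at its centre; None if absent in this run. In the cup at the start (six or seven such balls are).
- ball4: steel ball, 16 mm diameter, 17 g; origin at its centre; None if absent in this run. In the cup at the start (six or seven such balls are).
- ball5: steel ball, 16 mm diameter, 17 g; origin at its centre; None if absent in this run. In the cup at the start (six or seven such balls are).
- ball6: steel ball, 16 mm diameter, 17 g; origin at its centre; None if absent in this run. In the cup at the start (six or seven such balls are).
- ball7: steel ball, 16 mm diameter, 17 g; origin at its centre; None if absent in this run. In the cup at the start (six or seven such balls are).
- ball8: steel ball, 16 mm diameter, 17 g; origin at its centre; None if absent in this run. In the dish at the start (one to three such balls are).
- ball9: steel ball, 16 mm diameter, 17 g; origin at its centre; None if absent in this run. In the dish at the start (one to three such balls are).
- ball10: steel ball, 16 mm diameter, 17 g; origin at its centre; None if absent in this run. In the dish at the start (one to three such balls are).
Things that resemble listed ones, but are neither listed nor needed, are in the scene too. Leave any blue or orange look-alike of the cap alone.

How it is judged (in metres and radians):
On the way, in this order (a step that is already met when the one before it is completed fails the run):
1. the chute points at the dish: the dish's middle is within 20 mm of the chute's centre line, in front of it (x of dish_in in the frame of hopper_mouth above 0.05 m and y of dish_in in the frame of hopper_mouth between -0.02 and 0.02 m), for 0.3 s.
2. a ball is running through the hopper or its chute (((x of ball1 in the frame of hopper_mouth between -0.026 and 0.1 m and y of ball1 in the frame of hopper_mouth between -0.022 and 0.022 m and z of ball1 in the frame of hopper_mouth between -0.07 and -0.008 m) or (x of ball2 in the frame of hopper_mouth between -0.026 and 0.1 m and y of ball2 in the frame of hopper_mouth between -0.022 and 0.022 m and z of ball2 in the frame of hopper_mouth between -0.07 and -0.008 m) or (x of ball3 in the frame of hopper_mouth between -0.026 and 0.1 m and y of ball3 in the frame of hopper_mouth between -0.022 and 0.022 m and z of ball3 in the frame of hopper_mouth between -0.07 and -0.008 m) or (x of ball4 in the frame of hopper_mouth between -0.026 and 0.1 m and y of ball4 in the frame of hopper_mouth between -0.022 and 0.022 m and z of ball4 in the frame of hopper_mouth between -0.07 and -0.008 m) or (x of ball5 in the frame of hopper_mouth between -0.026 and 0.1 m and y of ball5 in the frame of hopper_mouth between -0.022 and 0.022 m and z of ball5 in the frame of hopper_mouth between -0.07 and -0.008 m) or (x of ball6 in the frame of hopper_mouth between -0.026 and 0.1 m and y of ball6 in the frame of hopper_mouth between -0.022 and 0.022 m and z of ball6 in the frame of hopper_mouth between -0.07 and -0.008 m) or (x of ball7 in the frame of hopper_mouth between -0.026 and 0.1 m and y of ball7 in the frame of hopper_mouth between -0.022 and 0.022 m and z of ball7 in the frame of hopper_mouth between -0.07 and -0.008 m) or (x of ball8 in the frame of hopper_mouth between -0.026 and 0.1 m and y of ball8 in the frame of hopper_mouth between -0.022 and 0.022 m and z of ball8 in the frame of hopper_mouth between -0.07 and -0.008 m) or (x of ball9 in the frame of hopper_mouth between -0.026 and 0.1 m and y of ball9 in the frame of hopper_mouth between -0.022 and 0.022 m and z of ball9 in the frame of hopper_mouth between -0.07 and -0.008 m) or (x of ball10 in the frame of hopper_mouth between -0.026 and 0.1 m and y of ball10 in the frame of hopper_mouth between -0.022 and 0.022 m and z of ball10 in the frame of hopper_mouth between -0.07 and -0.008 m))).
3. the scale reads four balls (value of joint pan between 0.018 and 0.022 m), for 0.3 s.
At the end, for the whole second after the job is handed in: Scale reads four balls (18-22 mm); all balls in dish or cup, none lost; dish middle within 20 mm of the chute's line; cap flat on the hopper rim, 11 mm of centre, 3 mm in height; cup upright and still on the tray, within 60 mm along and 45 mm across of its middle (all of step 1 and all of step 3 and horizontal distance between cap and hopper_mouth below 0.011 m and z of cap in the frame of hopper_mouth between -0.003 and 0.003 m and angle between each of cap, cup's own z axis and vertical below 0.08 rad and x of cup in the frame of tray between -0.06 and 0.06 m and y of cup in the frame of tray between -0.045 and 0.045 m and z of cup in the frame of tray between 0.003 and 0.009 m and linear speed of cup below 0.02 m/s and ((horizontal distance between ball1 and dish_in below 0.046 m and z of ball1 in the frame of dish_in between 0 and 0.034 m) or (x of ball1 in the frame of cup between -0.06 and 0.06 m and y of ball1 in the frame of cup between -0.012 and 0.012 m and z of ball1 in the frame of cup between 0.01 and 0.065 m)) and ((horizontal distance between ball2 and dish_in below 0.046 m and z of ball2 in the frame of dish_in between 0 and 0.034 m) or (x of ball2 in the frame of cup between -0.06 and 0.06 m and y of ball2 in the frame of cup between -0.012 and 0.012 m and z of ball2 in the frame of cup between 0.01 and 0.065 m)) and ((horizontal distance between ball3 and dish_in below 0.046 m and z of ball3 in the frame of dish_in between 0 and 0.034 m) or (x of ball3 in the frame of cup between -0.06 and 0.06 m and y of ball3 in the frame of cup between -0.012 and 0.012 m and z of ball3 in the frame of cup between 0.01 and 0.065 m)) and ((horizontal distance between ball4 and dish_in below 0.046 m and z of ball4 in the frame of dish_in between 0 and 0.034 m) or (x of ball4 in the frame of cup between -0.06 and 0.06 m and y of ball4 in the frame of cup between -0.012 and 0.012 m and z of ball4 in the frame of cup between 0.01 and 0.065 m)) and ((horizontal distance between ball5 and dish_in below 0.046 m and z of ball5 in the frame of dish_in between 0 and 0.034 m) or (x of ball5 in the frame of cup between -0.06 and 0.06 m and y of ball5 in the frame of cup between -0.012 and 0.012 m and z of ball5 in the frame of cup between 0.01 and 0.065 m)) and ((horizontal distance between ball6 and dish_in below 0.046 m and z of ball6 in the frame of dish_in between 0 and 0.034 m) or (x of ball6 in the frame of cup between -0.06 and 0.06 m and y of ball6 in the frame of cup between -0.012 and 0.012 m and z of ball6 in the frame of cup between 0.01 and 0.065 m)) and ((horizontal distance between ball7 and dish_in below 0.046 m and z of ball7 in the frame of dish_in between 0 and 0.034 m) or (x of ball7 in the frame of cup between -0.06 and 0.06 m and y of ball7 in the frame of cup between -0.012 and 0.012 m and z of ball7 in the frame of cup between 0.01 and 0.065 m)) and horizontal distance between each of ball8, ball9, ball10 and dish_in below 0.046 m and z of ball8 in the frame of dish_in between 0 and 0.034 m and z of ball9 in the frame of dish_in between 0 and 0.034 m and z of ball10 in the frame of dish_in between 0 and 0.034 m); the robot touches nothing.
It fails at once if the dropper bottle is pushed more than 30 mm (distance of dropper from where it was at the start of the episode above 0.03 m).
Of ball1, ball7 only 1 to 2 are there at a start; the rules pass over those that are not, and their reading is None.
Of ball8, ball9, ball10 only 1 to 3 are there at a start; the rules pass over those that are not, and their reading is None.
At some moment in a run one of tray may be knocked a few centimetres aside while the robot is not near it.
It also fails if it takes over 200 s, if anything falls off the work surface, if the arm or the gripper's body presses on something with over 40 N, if the wrist force passes 120 N, or if a joint passes its speed limit or range.

## Robot

A 6-joint arm with a two-finger parallel gripper is mounted at the origin on the work surface. World frame = base frame: x ahead of the robot, y to its left, z up, the work surface at z = 0. Lengths are in mm, angles in rad, forces in N, time in s.
With the tool pointing down it reaches from about 300 to 850 mm from the base axis. Payload 4.2 kg.
Tool frame: the origin (TCP) lies on the centre line of the jaws, within the pads' length; the fingertips stand manip.tips_ahead ahead of it and the grasp point (between the pads) lies 8 mm behind it (manip.tips_ahead is the distance from the TCP to the fingertips, in mm); z points along the fingers, y is the line along which they close (so a half turn about z gives the same grasp; the last joint's range is limited). The gripper opens to 91 mm and grips with 3 to 60 N. Pads are 32 mm wide; open, the fingers measure 118 mm over their backs; the gripper's body (76 mm by 178 mm) begins 60 mm behind the grasp point.
Start: joints at [1.09, 0.32, 1.565, -0, 1.257, -0.02], TCP at [255.687, 515.04, 224.976] pointing down, gripper open.
Joint ranges: [-3.11, 3.11], [-0.84, 2.01], [0.21, 2.61], [-1.34, 4.49], [0.05, 2.63], [-2.56, 2.56]. Speed limits (rad/s): [2.57, 2.57, 3.14, 3.14, 3.14, 3.14].

## Interface

Orientations are given as a 3x3 rotation matrix whose columns are the frame's x, y, z axes.
In Python, from plant import manip gives the robot as it stands. Calls block until the motion is done:
- manip.move_ptp(position, orientation): joint-space move of the TCP to a pose.
- manip.movel(position, rotation=None, velocity=150, threshold=None): straight line of the TCP; rotation=None keeps the orientation; velocity is the mean speed in mm/s. With threshold (N) it stops when the force on the tool has changed by that much, and returns True; else False.
- manip.goto_joints(angles): joint-space move.
- manip.set_gripper(opening, squeeze=None): opening from 0.0 (shut) to 1.0 (fully open); squeeze is the grip in N (None keeps the last); returns when the fingers have stopped.
- manip.wait(seconds).
- manip.inverse_kinematics(position, orientation): joint angles nearest the present ones, or None.
- manip.observe(): the state.
- manip.grab_frame(name): name is "scene" or "top" or "wrist"; returns the picture (400x640x3 uint8, blue, green, red); there is no depth.
- manip.calibration(name): a dict with "fov_y" (degrees; the focal length in pixels is half the picture's height over the tangent of half this angle, whatever the lens; pixels are square), "cx", "cy" (the principal point, pixels), "k1" (the pictures are not rectified: a ray, as slopes to the right and down, at radius r is drawn at 1 + k1 r^2 times it, then the intrinsics apply), "T" (4x4, takes a point from camera to world coordinates). Camera axes: x right, y down, z forward; pixel columns grow to the right and rows downward; lengths in mm; the calibration is good to about 2 mm. A picture is of the moment at which its call begins: read the wrist's pose just before it. calibration takes no time and is no camera call; for the wrist camera it gives the pose at the moment of the call.
A pose or a line that the arm cannot do raises manip.Unreachable and nothing moves.
- manip.sign_off(): hands the job in; it is judged then, once.
The state is a dict: "clock": time; "q": joint angles; "joint_velocities": joint speeds; "joint_torque": joint torques, N m; "position": TCP position; "orientation": TCP orientation; "contact_force": force on the tool from outside, world axes, zero at the start; "torque": the same for the moment, N m; "grip_width": opening from 0.0 (shut) to 1.0 (fully open); "grasp_force": force on a finger pad.
Only numpy, scipy, OpenCV 4.12 (cv2) and the standard library are available. Lean on these libraries where they do the work, as an engineer would, in place of code of your own. Each camera call takes 0.05 s, during which the arm holds its last target. There are 200 camera calls.

## Working session

There is one attempt and no reset: what is moved stays moved. The work goes in short steps, each a Python script; the robot and the scene stay as the last script left them, time stands still between calls to the robot, and variables do not carry over. Pictures are saved under pics/ and viewed, at most 14 in all, crops included, and the job is handed in when it is done.

```bash
mkdir -p pics; ls
python3 - <<'E'
from plant import manip
import cv2
for n in("scene","top"):
    cv2.imwrite(f"pics/{n}0.png",manip.grab_frame(n))
    c=manip.calibration(n);print(n,c)
o=manip.observe();print(o,manip.tips_ahead)
print(manip.calibration("wrist"))
E
```

```text
pics
scene {'fov_y': 43.57502452866953, 'cx': 313.12068460145156, 'cy': 200.26808408324223, 'k1': -0.0009339596823732891, 'T': array([[ 6.11985060e-01,  6.62387622e-01, -4.32107538e-01,
         1.00137868e+03],
       [ 7.90739886e-01, -5.22365011e-01,  3.19163325e-01,
        -3.42257683e+02],
       [-1.43080229e-02, -5.37007852e-01, -8.43455895e-01,
         1.01162447e+03],
       [ 0.00000000e+00,  0.00000000e+00,  0.00000000e+00,
         1.00000000e+00]])}
top {'fov_y': 55.90108953880214, 'cx': 321.01423958400864, 'cy': 203.7385698819171, 'k1': -0.06760838487431958, 'T': array([[-6.17211284e-03, -9.95775973e-01,  9.16084986e-02,
         4.68663203e+02],
       [-9.99679871e-01,  8.39218478e-03,  2.38689535e-02,
        -3.95687864e+01],
       [-2.45369259e-02, -9.14318501e-02, -9.95508993e-01,
         8.86264942e+02],
       [ 0.00000000e+00,  0.00000000e+00,  0.00000000e+00,
         1.00000000e+00]])}
{'clock': 0.1, 'q': array([ 1.09002887e+00,  3.20210677e-01,  1.56549581e+00, -4.88500590e-06,
        1.25743075e+00, -2.00087583e-02]), 'joint_velocities': array([ 0.0014
[... 410 characters left out ...]
,
       [ 2.62594532e-05, -1.54437572e-03, -9.99998807e-01]]), 'contact_force': array([-0.77135016, -0.23565602, -0.17560066]), 'torque': array([-0.00160452,  0.01422982,  0.03254427]), 'grasp_force': 0.0, 'grip_width': 0.9993830693807856} 11.0
{'fov_y': 63.24862390948306, 'cx': 321.7432443275151, 'cy': 200.62221157640502, 'k1': -0.05475318502655955, 'T': array([[ 4.44246045e-01,  8.59214652e-01,  2.53762948e-01,
         1.83738005e+02],
       [ 8.95903439e-01, -4.25554244e-01, -1.27517111e-01,
         5.51145439e+02],
       [-1.57467055e-03,  2.83996070e-01, -9.58824151e-01,
         3.84573002e+02],
       [ 0.00000000e+00,  0.00000000e+00,  0.00000000e+00,
         1.00000000e+00]])}
```

View pics/scene0.png

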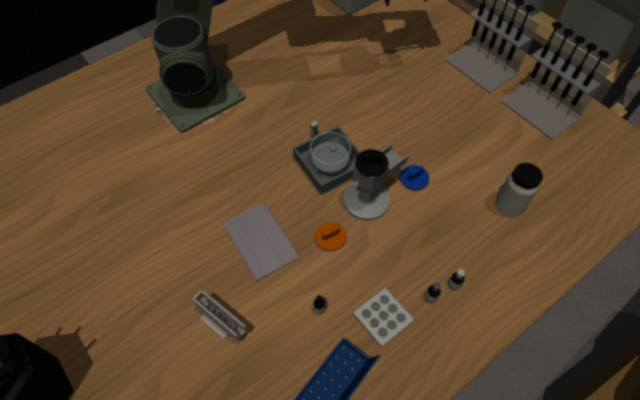

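View pics/top0.png

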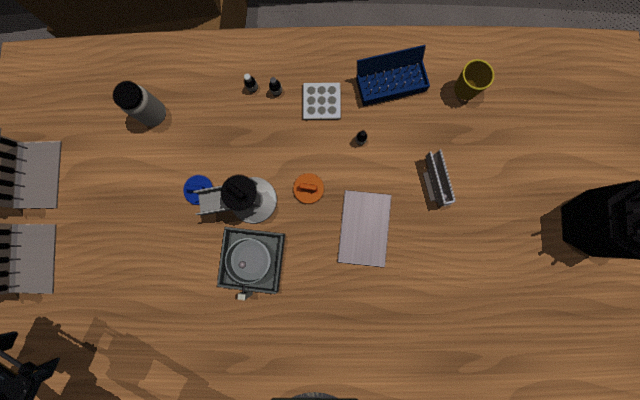

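Top view: hopper with the black cap at (239,195), chute toward the left (200,203), dish (248,260), tray (365,229), cup (438,180), dropper (362,137). The blue (198,190) and orange (308,188) caps are look-alikes.

```bash
cat > h.py <<'E'
from plant import manip
import numpy as np, cv2
def ray(c,px):
    f=200/np.tan(np.radians(c['fov_y'])/2)
    K=np.array([[f,0,c['cx']],[0,f,c['cy']],[0,0,1]])
    u=cv2.undistortPoints(np.array([[px]],float),K,np.array([c['k1'],0,0,0.]))[0,0]
    T=c['T'];return T[:3,3],T[:3,:3]@np.array([u[0],u[1],1])
def plane(c,px,z):
    o,d=ray(c,px);return o+d*(z-o[2])/d[2]
def proj(c,P):
    f=200/np.tan(np.radians(c['fov_y'])/2)
    p=np.linalg.inv(c['T'])@np.append(P,1);u=p[:2]/p[2];u=u*(1+c['k1']*u@u)
    return u*f+[c['cx'],c['cy']]
def tri(v):
    A=np.zeros((3,3));b=np.zeros(3)
    for c,px in v:
        o,d=ray(c,px);d=d/np.linalg.norm(d);M=np.eye(3)-np.outer(d,d);A+=M;b+=M@o
    P=np.linalg.solve(A,b)
    return P,[np.linalg.norm(np.cross(ray(c,px)[1]/np.linalg.norm(ray(c,px)[1]),P-ray(c,px)[0])) for c,px in v]
def down(a):  # tool down, tool y (closing line) along world angle a
    y=np.array([np.cos(a),np.sin(a),0]);z=np.array([0,0,-1.]);return np.column_stack([np.cross(y,z),y,z])
def shot(n,name=None):
    c=manip.calibration(n);im=manip.grab_frame(n)
    if name:cv2.imwrite(f"pics/{name}.png",im)
    return c,im
np.set_printoptions(precision=3,suppress=True)
E
python3 - <<'E'
from h import *
c=manip.calibration("top");s=manip.calibration("scene")
for n,px,z in [("cap",(239,195),155),("dish",(248,260),60),("tray",(365,229),6),("cup",(438,180),62),("dropper",(362,138),50),("base",(257,200),0),("chute",(200,203),80),("orange",(308,188),10),("blue",(198,190),10)]:
    print(n,plane(c,px,z))
print(tri([(c,(239,193)),(s,(372,158))]),tri([(c,(248,260)),(s,(331,155))]))
a=cv2.imread("pics/top0.png")[150:310,170:300];b=cv2.imread("pics/top0.png")[140:220,410:470]
a=cv2.resize(a,None,fx=3,fy=3,interpolation=cv2.INTER_CUBIC);b=cv2.resize(b,None,fx=6,fy=6,interpolation=cv2.INTER_CUBIC)
cv2.imwrite("pics/crop1.png",np.hstack([a,b]))
E
```

```text
cap [554.605 139.468 155.   ]
dish [422.242 141.048  60.   ]
tray [ 489.756 -120.513    6.   ]
cup [ 594.964 -278.471   62.   ]
dropper [ 694.38  -113.313   50.   ]
base [560.433 133.936   0.   ]
chute [546.701 243.848  80.   ]
orange [586.644  11.761  10.   ]
blue [584.601 274.085  10.   ]
(array([558.806, 139.973, 162.235]), [np.float64(2.3977030600143587), np.float64(2.397703060014391)]) (array([419.924, 147.203,  27.325]), [np.float64(1.0837060966564274), np.float64(1.0837060966563006)])
```

View pics/crop1.png

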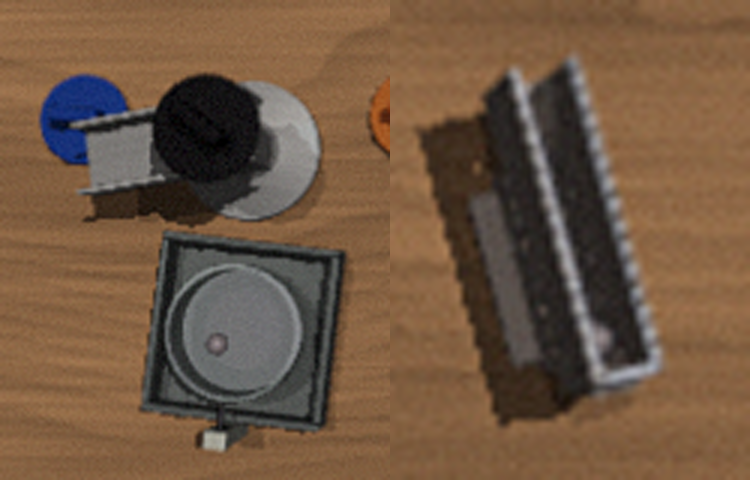

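Crop: the cap on the hopper is the black one (crop 205,127), the blue (85,118) and orange ones lie on the bench. One ball shows in the dish (217,343); the cup's closed end is at the lower right, its lip at the upper left. Next, wrist close-ups of hopper and cup.

```bash
cat >> h.py <<'E'
def best(p,a):  # pick half-turn with the more central last joint
    r=[]
    for k in(0,np.pi):
        q=manip.inverse_kinematics(p,down(a+k))
        if q is not None:r.append((abs(q[5]),a+k))
    return down(min(r)[1])
E
python3 - <<'E'
from h import *
import pickle
out={}
manip.move_ptp([460,140,420],best([460,140,420],np.radians(0)))
out['d']=shot("wrist","w_d")
p=[557,140,330];manip.move_ptp(p,best(p,np.radians(138)))
out['h']=shot("wrist","w_h");print(manip.observe()['q'])
p=[595,-278,260];manip.move_ptp(p,best(p,np.radians(110)))
out['c']=shot("wrist","w_c");print(manip.observe()['q'])
pickle.dump(out,open('w.pkl','wb'))
g=lambda i:np.clip(255*(i/255.)**.5,0,255).astype('u1')
cv2.imwrite("pics/m1.png",g(np.vstack([np.hstack([cv2.resize(out[k][1],(400,250)) for k in 'hd']),cv2.resize(np.hstack([out['c'][1],0*out['c'][1]]),(800,250))])) )
E
```

```text
[0.227 0.273 1.368 0.    1.499 0.958]
[-0.453  0.434  1.299  0.     1.408  0.767]
```

View pics/m1.png

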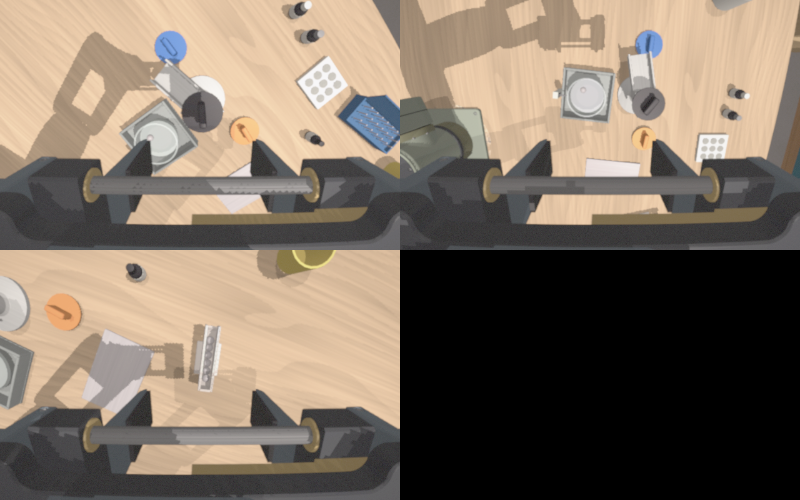

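Run:
```python
from h import *
g=lambda i:np.clip(255*(i/255.)**.5,0,255).astype('u1')
h=cv2.imread("pics/w_h.png")[80:280,180:400];c=cv2.imread("pics/w_c.png")[105:240,285:385]
h=cv2.resize(h,(440,400),interpolation=cv2.INTER_CUBIC);c=cv2.resize(c,None,fx=3,fy=3,interpolation=cv2.INTER_CUBIC)
o=np.zeros((405,740,3),'u1');o[:400,:440]=g(h);o[:,440:]=g(c)
cv2.imwrite("pics/m2.png",o)
```

```text
(no output)
```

View pics/m2.png

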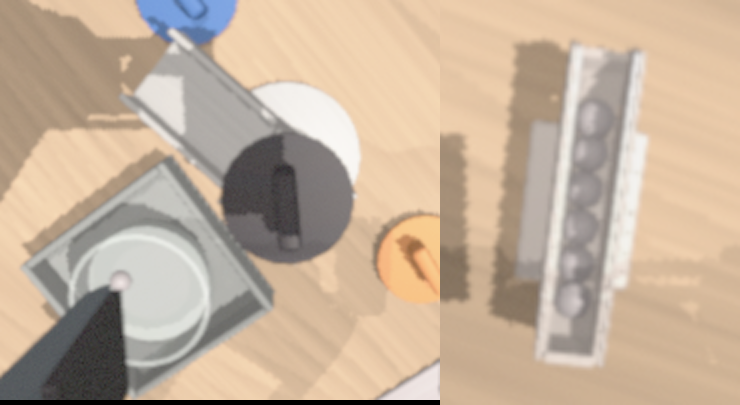

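Run:
```python
from h import *
import pickle
w=pickle.load(open('w.pkl','rb'))
c=w['c'][0]
C=lambda x,y:(285+(x-440)/3,105+y/3)
b=plane(c,C(570,360),62);f=plane(c,C(607,49),62);print('cup',b,f,np.linalg.norm(f-b),(b+f)/2,np.arctan2(*(f-b)[1::-1]))
for p in[(540,358),(600,362),(572,45),(643,53)]:print(plane(c,C(*p),62))
c=w['h'][0];H=lambda x,y:(180+x/2,80+y/2)
print('cap',plane(c,H(288,198),154),plane(c,H(222,198),154),plane(c,H(353,198),154))
print('bar',plane(c,H(284,168),182),plane(c,H(290,245),182))
for z in(79,100,120):print('chute',z,plane(c,H(180,35),z),plane(c,H(127,98),z))
g=plane(c,H(138,285),75);print('dish rim',g)
t=manip.calibration("top");print(plane(t,(170+208/3,150+127/3),154))
m=w['d'];m=m[1];
```

```text
cup [ 546.314 -302.777   62.   ] [ 662.513 -273.677   62.   ] 119.78737644845471 [ 604.413 -288.227   62.   ] 0.2453864649705028
[ 543.048 -291.421   62.   ]
[ 549.581 -314.151   62.   ]
[ 659.49  -261.374   62.   ]
[ 665.68  -286.346   62.   ]
cap [561.978 142.974 154.   ] [535.909 166.319 154.   ] [587.672 119.999 154.   ]
bar [574.419 160.072 182.   ] [550.91  129.332 182.   ]
chute 79 [569.73  249.581  79.   ] [518.818 244.73   79.   ]
chute 100 [571.831 247.1   100.   ] [523.517 242.498 100.   ]
chute 120 [573.831 244.738 120.   ] [527.992 240.371 120.   ]
dish rim [433.785 152.364  75.   ]
[560.014 139.125 154.   ]
```

Run:
```python
from h import *
a=np.radians(142.6);R=best([562,143,230],a)
manip.move_ptp([562,143,270],R)
print(manip.movel([562,143,170],velocity=100,threshold=8),manip.observe()['position'])
manip.set_gripper(0.0,12);o=manip.observe();print(o['grip_width'],o['grasp_force'])
manip.movel([562,143,300]);o=manip.observe();print(o['grip_width'])
shot("top","t1");c,im=shot("wrist","w_h2")
p=[690,40,150];R2=best(p,np.radians(90));manip.move_ptp(p,R2)
print(manip.movel([690,40,28],velocity=80,threshold=5),manip.observe()['position'])
manip.set_gripper(0.6);manip.movel([690,40,200])
# look at hopper
p=[500,150,390];manip.move_ptp(p,best(p,np.radians(0)));
import pickle;pickle.dump([shot("wrist","w_h3"),shot("top","t2")],open('w2.pkl','wb'))
a=cv2.imread("pics/w_h3.png")[80:280,220:500];b=cv2.imread("pics/t2.png")[140:320,170:310]
g=lambda i:np.clip(255*(i/255.)**.5,0,255).astype('u1')
cv2.imwrite("pics/m3.png",g(np.hstack([cv2.resize(a,(466,333),interpolation=cv2.INTER_CUBIC),cv2.resize(b,(259,333),interpolation=cv2.INTER_CUBIC)])))
```

```text
False [562.531 143.094 170.732]
0.13020048314801616 12.000027894973755
0.13044743896198754
False [690.326  40.042  28.561]
```

View pics/m3.png

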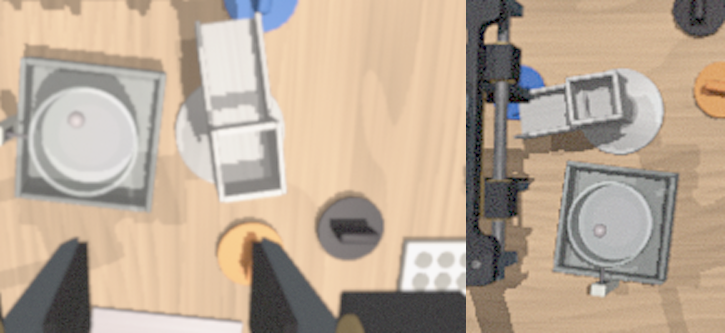

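Wrist view: the hopper is open (rim corners (208,128),(279,120),(287,190),(220,199) in the crop), the dish rim centre is at (83,141) with one ball, and the cap lies at (350,227) on free bench.

Run:
```python
from h import *
import pickle
(cw,_),(ct,_)=pickle.load(open('w2.pkl','rb'))
A=lambda x,y:(220+x/1.664,80+y/1.664)
P=np.array([plane(cw,A(*p),150) for p in[(208,128),(279,120),(287,190),(220,199)]]);print(P,P.mean(0))
print(np.linalg.norm(np.roll(P,-1,0)-P,axis=1))
e=[plane(cw,A(*p),95) for p in[(198,22),(262,15)]];m=(e[0]+e[1])/2;print(e,m)
Pt=np.array([plane(ct,(170+(x-466)/1.85,140+y/1.85),150) for x,y in[(567,79),(617,73),(625,116),(574,124)]]);print('top',Pt,Pt.mean(0))
ctr=(P.mean(0)+Pt.mean(0))/2
print(np.degrees(np.arctan2(*(m-ctr)[1::-1])),np.linalg.norm((m-ctr)[:2]))
d=tri([(cw,A(83,141)),(ct,(170+145/1.85,140+224/1.85))]);print('dish',d)
for z in(60,70):
  for c,p in[(cw,A(83,141)),(ct,(170+145/1.85,140+224/1.85))]:
    q=plane(c,p,z);print(z,q,np.linalg.norm((q-ctr)[:2]),np.degrees(np.arctan2(*(q-ctr)[1::-1])))
c=manip.calibration("wrist")
print('cap bar',plane(cw,A(350,227),12))
```

```text
[[528.985 168.746 150.   ]
 [581.526 174.856 150.   ]
 [590.753 121.073 150.   ]
 [539.37  113.811 150.   ]] [560.158 144.621 150.   ]
[52.895 54.568 51.894 55.908]
[array([523.205, 245.908,  95.   ]), array([574.499, 251.545,  95.   ])] [548.852 248.726  95.   ]
top [[580.163 170.162 150.   ]
 [586.049 115.778 150.   ]
 [539.553 106.618 150.   ]
 [531.422 161.659 150.   ]] [559.297 138.554 150.   ]
95.79637800571975 107.6892562491913
dish (array([419.719, 141.587,  53.297]), [np.float64(0.2343358872080295), np.float64(0.234335887208158)])
60 [421.038 142.741  60.   ] 138.69467315771084 179.52376096921748
60 [419.888 140.193  60.   ] 139.84665377763878 -179.42851962718748
70 [422.662 144.542  70.   ] 137.09720114833115 178.7653517520631
70 [420.478 138.017  70.   ] 139.29515385234325 -178.53122641935738
cap bar [691.622  42.604  12.   ]
```

Run:
```python
from h import *
a0=np.radians(8.5);ctr=np.array([560.5,142,0])
manip.move_ptp(ctr+[0,0,230],down(a0));print(manip.observe()['q'][5])
manip.set_gripper(1.0)
print(manip.movel(ctr+[0,0,138],velocity=100,threshold=8))
f0=manip.observe()['contact_force']
manip.set_gripper(0.0,6);o=manip.observe();print(o['grip_width'],o['contact_force']-f0,o['torque'])
manip.set_gripper(0.0,20);o=manip.observe();print(o['grip_width'],o['contact_force']-f0,o['position'])
for d in np.linspace(10,40,4):
    manip.movel(ctr+[0,0,138],rotation=down(a0+np.radians(d)));o=manip.observe();print(d,o['clock'],o['contact_force']-f0,o['torque'])
```

```text
0.08027770523581688
False
0.5702090436484754 [-0.82   0.381 -0.456] [-0.06   0.164 -0.085]
0.567926350011094 [-1.24  -1.101  0.756] [560.344 141.964 138.045]
10.0 20.475 [-1.208 -0.331  0.217] [-0.081  0.259  0.165]
20.0 20.8 [-0.867 -0.09   1.206] [-0.074  0.326  0.174]
30.0 21.125 [-1.011  0.523  1.706] [-0.022  0.195  0.112]
40.0 21.45 [-0.812  1.183  0.686] [-0.005  0.144  0.068]
```

Run:
```python
from h import *
a0=np.radians(8.5);ctr=np.array([560.5,142,0])
for d in (50,60,70,81.5):
    manip.movel(ctr+[0,0,138],rotation=down(a0+np.radians(d)))
manip.wait(0.3);manip.set_gripper(1.0);manip.movel(ctr+[0,0,290])
p=[540,-60,390];manip.move_ptp(p,best(p,np.pi/2));print(manip.observe()['clock'])
cv2.imwrite("pics/t3.png",shot("top")[1]);b=cv2.imread("pics/t3.png")[120:320,170:470]
g=lambda i:np.clip(255*(i/255.)**.5,0,255).astype('u1')
cv2.imwrite("pics/m4.png",g(cv2.resize(b,(780,520),interpolation=cv2.INTER_CUBIC)))
```

```text
27.3583
```

View pics/m4.png

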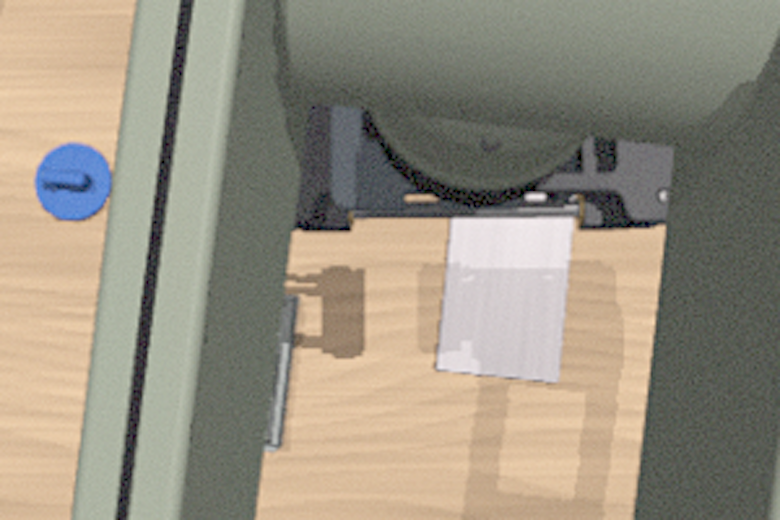

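```bash
cat >> h.py <<'E'
def pose(phi,th):  # tool rotation for cup heading phi, nose-down tilt th
    n=np.array([np.cos(phi),np.sin(phi),0]);u=np.array([0,0,1.])
    x=n*np.cos(th)-u*np.sin(th);z=u*np.cos(th)+n*np.sin(th)
    return np.column_stack([x,np.cross(-z,x),-z])
def liptcp(lip,phi,th):
    R=pose(phi,th);return np.array(lip)-56*R[:,0]-3*R[:,2],R
E
python3 - <<'E'
from h import *
phi=0.245;p=np.array([604.4,-288.2,0]);R=pose(phi,0)
manip.move_ptp(p+[0,0,150],R);print(manip.observe()['q'])
manip.set_gripper(0.75)
print(manip.movel(p+[0,0,40],velocity=80,threshold=6),manip.observe()['position'])
manip.set_gripper(0.0,8);o=manip.observe();print(o['grip_width']*91)
manip.set_gripper(0.0,30);o=manip.observe();print(o['contact_force'],o['position'])
f=o['contact_force'][2]
manip.movel(p+[0,0,250],velocity=100);manip.wait(.3);o=manip.observe();print(o['contact_force'][2]-f,o['clock'])
b=shot("top","t4")[1][120:320,170:470];a=shot("wrist","w4")[1]
g=lambda i:np.clip(255*(i/255.)**.5,0,255).astype('u1')
cv2.imwrite("pics/m5.png",g(np.vstack([cv2.resize(b,(510,340),interpolation=cv2.INTER_CUBIC),cv2.resize(a[140:],(510,207))])))
E
```

```text
[-0.461  0.516  1.438  0.     1.186  0.864]
False [ 604.805 -288.381   40.653]
26.84717332245543
[-0.569  0.17   0.914] [ 604.396 -288.251   40.001]
-3.5740314090975467 34.225
```

View pics/m5.png

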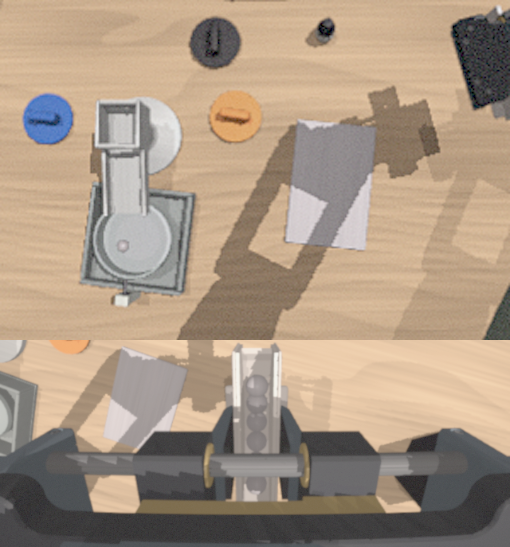

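Run:
```python
from h import *
phi=np.pi
lip=np.array([564,142,240])
manip.movel([640,-80,270],rotation=pose(1.7,0),velocity=200)
p,R=liptcp([564,142,250],phi,0);manip.movel(p,rotation=R,velocity=200)
p,R=liptcp(lip,phi,.3);manip.movel(p,rotation=R,velocity=60)
lip[2]=180;p,R=liptcp(lip,phi,.3);manip.movel(p,velocity=60)
manip.wait(.5);o=manip.observe();print(o['q'],o['clock'],o['contact_force'])
for t in(.5,.7,.8,.9):print(manip.inverse_kinematics(*liptcp(lip,phi,t)))
c,s=shot("scene","s5");w=shot("wrist","w5")[1];print(proj(c,[420,142,60]))
g=lambda i:np.clip(255*(i/255.)**.5,0,255).astype('u1')
cv2.imwrite("pics/m6.png",g(np.vstack([cv2.resize(s[100:240,260:480],(550,350),interpolation=cv2.INTER_CUBIC),cv2.resize(w[:240],(550,206))])))
```

```text
[ 0.245  0.294  1.708 -0.096  0.85  -1.273] 39.6333 [-0.134  0.322 -3.668]
[ 0.278  0.213  1.864 -0.237  0.594 -1.128]
[ 0.317  0.156  2.021 -0.622  0.352 -0.732]
[ 0.339  0.14   2.099 -1.077  0.274 -0.269]
None
[329.99  147.673]
```

View pics/m6.png

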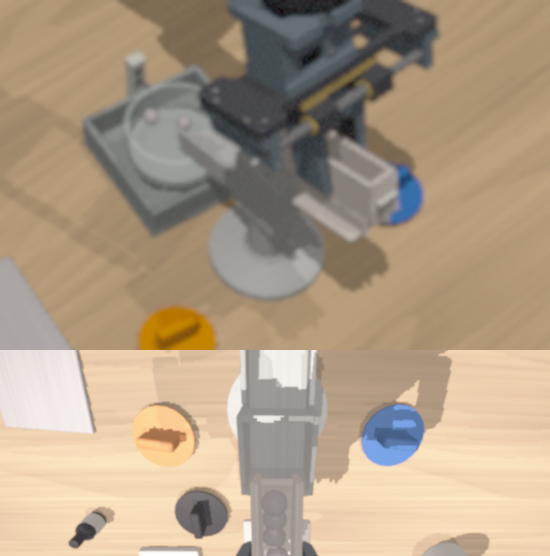

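Run:
```python
from h import *
c,s=shot("scene","s6");w=shot("wrist","w6");print(proj(w[0],[532,142,150]),proj(w[0],[588,142,150]),proj(w[0],[564,142,180]))
g=lambda i:np.clip(255*(i/255.)**.5,0,255).astype('u1')
cv2.imwrite("pics/m7.png",g(np.vstack([cv2.resize(s[110:190,290:370],(480,300),interpolation=cv2.INTER_CUBIC),cv2.resize(w[1][60:260,220:420],(480,300),interpolation=cv2.INTER_CUBIC)])))
```

```text
[320.848  75.022] [320.939 168.549] [320.77  154.445]
```

View pics/m7.png

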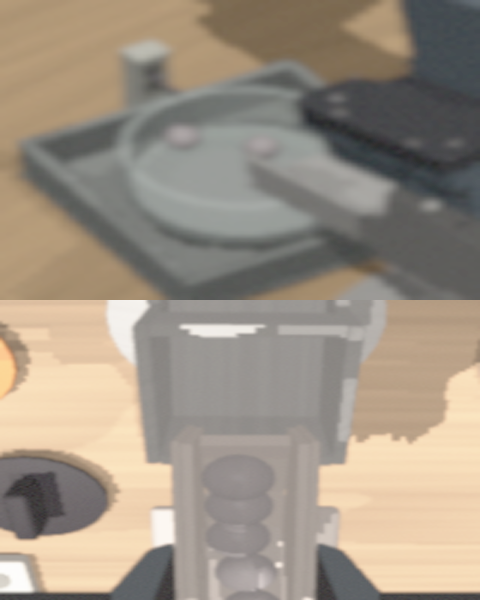

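Scene crop: a second ball is now in the dish ((182,133) and (263,148)), so one ball already ran down at 0.3 rad tilt. Two more are needed, and I'll tilt in small steps, watching the dish for changes.

```bash
cat > step.py <<'E'
from h import *
import sys
def crop(): return cv2.GaussianBlur(shot("scene")[1][112:165,300:352],(3,3),0).astype(int)
def run(t0,t1,dt=.02,thr=30,lip=(564,142,180)):
    ref=crop();t=t0
    while t<t1-1e-6:
        t+=dt;p,R=liptcp(lip,np.pi,t);manip.movel(p,rotation=R,velocity=4);manip.wait(.55)
        n=crop();d=np.abs(n-ref).sum(2);m=d.max();f=manip.observe()
        print(round(t,3),m,(d>30).sum(),np.unravel_index(d.argmax(),d.shape),round(f['contact_force'][2],2),round(f['clock'],1))
        if (d>thr*2).sum()>6: break
        ref=n
    manip.wait(.5);s=shot("scene")[1];w=shot("wrist")[1]
    g=lambda i:np.clip(255*(i/255.)**.5,0,255).astype('u1')
    cv2.imwrite(f"pics/st{int(t*1000)}.png",g(np.vstack([cv2.resize(s[110:190,290:370],(480,300),interpolation=cv2.INTER_CUBIC),cv2.resize(w[60:260,220:420],(480,300),interpolation=cv2.INTER_CUBIC)])))
    print("end",t)
run(float(sys.argv[1]),float(sys.argv[2]))
E
python3 step.py .30 .52
```

```text
0.32 90 64 (np.int64(0), np.int64(49)) -2.04 40.9
end 0.32
```

```bash
sed -i 's/\[112:165,300:352\]/[122:165,306:339]/' step.py; python3 step.py .32 .52
```

```text
0.34 60 9 (np.int64(13), np.int64(32)) -3.43 42.6
0.36 40 11 (np.int64(13), np.int64(31)) -3.01 43.6
0.38 42 8 (np.int64(12), np.int64(30)) -3.11 44.7
0.4 39 8 (np.int64(16), np.int64(30)) -3.34 45.7
0.42 31 1 (np.int64(15), np.int64(30)) -3.25 46.7
0.44 41 4 (np.int64(12), np.int64(28)) -2.71 47.8
0.46 32 2 (np.int64(14), np.int64(28)) -2.92 48.8
0.48 36 2 (np.int64(5), np.int64(32)) -2.36 49.8
0.5 48 18 (np.int64(6), np.int64(29)) -2.96 50.9
0.52 47 21 (np.int64(5), np.int64(29)) -3.52 51.9
end 0.5200000000000001
```

View pics/st520.png

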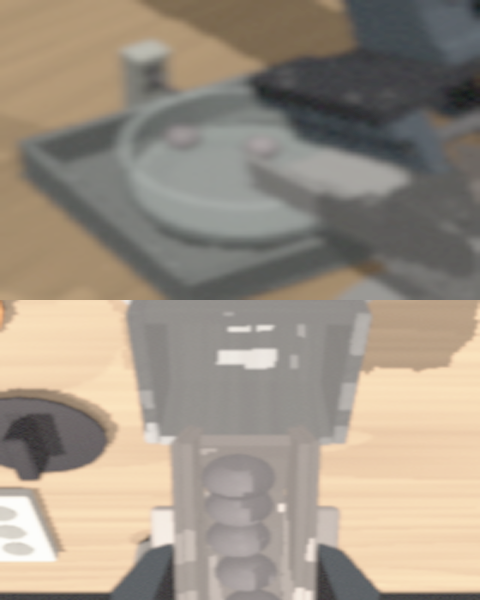

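```bash
sed -i 's/\[122:165,306:339\]/[136:165,306:339]/' step.py; python3 step.py .52 .60
```

```text
0.54 20 0 (np.int64(6), np.int64(31)) -3.39 53.6
0.56 33 1 (np.int64(18), np.int64(32)) -2.69 54.6
0.58 61 110 (np.int64(17), np.int64(19)) -2.41 55.6
0.6 31 1 (np.int64(10), np.int64(13)) -3.0 56.7
end 0.6000000000000001
```

View pics/st600.png

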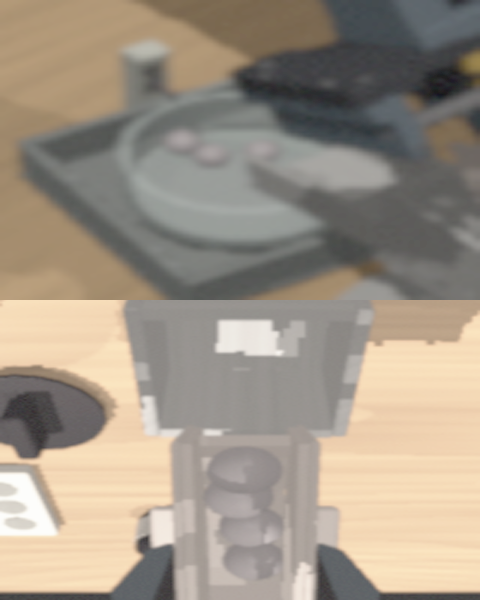

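Three balls are now in the dish ((182,138), (210,153), (263,150)) and four are left in the cup: 7 in all, as expected. One more is needed.

```bash
sed -i 's/(d>thr\*2).sum()>6/(d>30).sum()>40/;s/dt=.02/dt=.015/' step.py; python3 step.py .60 .72
```

```text
0.615 18 0 (np.int64(3), np.int64(28)) -2.69 58.3
0.63 23 0 (np.int64(5), np.int64(29)) -3.45 59.2
0.645 13 0 (np.int64(2), np.int64(28)) -3.79 60.2
0.66 47 10 (np.int64(15), np.int64(32)) -2.56 61.2
0.675 68 126 (np.int64(9), np.int64(14)) -2.91 62.1
end 0.675
```

Run:
```python
from h import *
p,R=liptcp((564,142,250),np.pi,.6);manip.movel(p,rotation=R,velocity=80)
p,R=liptcp((564,142,260),np.pi,0);manip.movel(p,rotation=R,velocity=70)
manip.movel([640,-80,270],rotation=pose(1.7,0),velocity=200)
manip.movel([604,-288,250],rotation=pose(.245,0),velocity=200)
manip.wait(.3);o=manip.observe();print(o['contact_force'][2],o['clock'])
ct,t=shot("top","t6");cs,s=shot("scene","s8");w=shot("wrist","w8")[1]
g=lambda i:np.clip(255*(i/255.)**.5,0,255).astype('u1')
a=cv2.resize(t[120:320,170:470],(510,340),interpolation=cv2.INTER_CUBIC)
b=cv2.resize(s[110:190,290:370],(280,175),interpolation=cv2.INTER_CUBIC);b2=cv2.resize(w[100:340,230:410],(280,165));
cv2.imwrite("pics/m8.png",g(np.hstack([a,np.vstack([b,b2])])))
m=((t.max(2).astype(int)-t.min(2)<28)&(t.min(2)>70)).astype('u1')
m[:,:315]=0;m[:,420:]=0;m[:170]=0;m[300:]=0
k=max(cv2.findContours(cv2.morphologyEx(m,cv2.MORPH_CLOSE,np.ones((9,9))),0,2)[0],key=cv2.contourArea)
r=cv2.minAreaRect(k);B=cv2.boxPoints(r);print(r)
P=np.array([plane(ct,p,6) for p in B]);print(P,P.mean(0),np.linalg.norm(np.roll(P,-1,0)-P,axis=1))
```

```text
-3.0002731025806226 67.975
((364.2447204589844, 228.30116271972656), (47.196407318115234, 72.57820129394531), 5.906141757965088)
[[ 414.005  -54.726    6.   ]
 [ 582.165  -73.913    6.   ]
 [ 569.725 -183.883    6.   ]
 [ 402.119 -163.037    6.   ]] [ 492.003 -118.89     6.   ] [169.251 110.671 168.897 108.961]
```

View pics/m8.png

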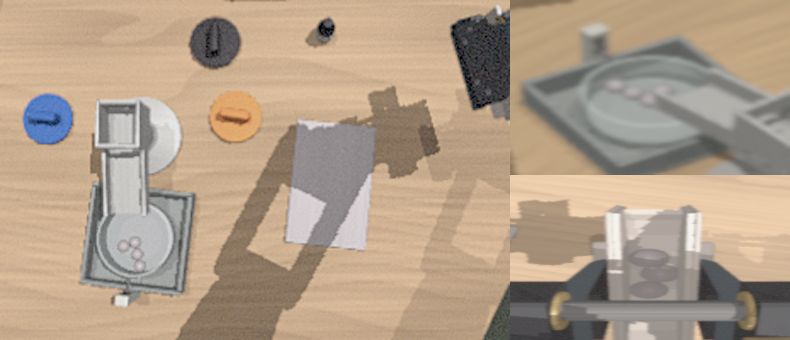

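Four balls in the dish ((124,245), (135,242), (137,254), (139,265)), three in the cup, and the tray measures 169x110 at (492,-119). Now I'll place the cup and put the cap back.

Run:
```python
from h import *
R=pose(-.115,0);p=np.array([492,-119,0.])
manip.movel(p+[0,0,200],rotation=R,velocity=200);manip.wait(.2)
manip.movel(p+[0,0,60],velocity=100)
print(manip.movel(p+[0,0,46],velocity=20,threshold=4),manip.observe()['position'])
manip.wait(.2);manip.set_gripper(0.6);manip.movel(p+[0,0,220],velocity=120)
q=[690,40,150];manip.move_ptp(q,best(q,np.radians(90)));
shot("top","t7");
manip.movel([690,40,28],velocity=100,threshold=8)
manip.set_gripper(0.0,12);o=manip.observe();print(o['grip_width'],o['position'])
manip.movel([690,40,280])
R=best([562,143,230],np.radians(142.6));manip.move_ptp([562,143,270],R)
print(manip.movel([562,143,185],velocity=80,threshold=6))
print(manip.movel([562,143,169.5],velocity=25,threshold=4),manip.observe()['position'])
manip.wait(.2);manip.set_gripper(0.6);manip.movel([562,143,300])
manip.move_ptp([604,-288,330],pose(.245,0));print(manip.observe()['clock'])
t=shot("top","t8")[1];s=shot("scene","s9")[1]
g=lambda i:np.clip(255*(i/255.)**.5,0,255).astype('u1')
cv2.imwrite("pics/m9.png",g(np.hstack([cv2.resize(t[120:320,170:420],(425,340),interpolation=cv2.INTER_CUBIC),cv2.resize(s[100:300,210:430],(374,340),interpolation=cv2.INTER_CUBIC)])))
```

```text
True [ 491.692 -118.903   45.959]
0.12765740885676752 [689.999  40.034  28.011]
False
True [561.689 142.933 169.863]
88.125
```

View pics/m9.png

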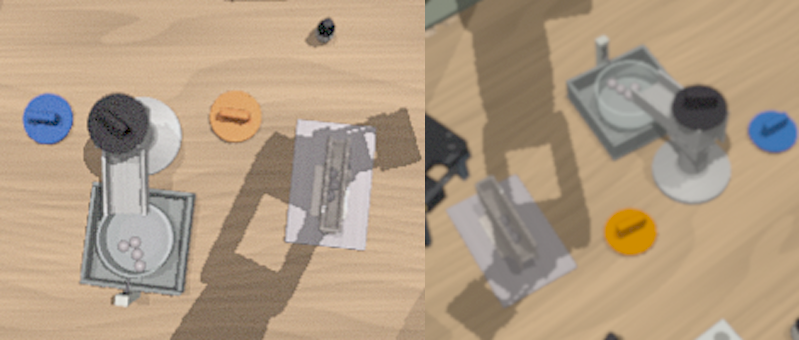

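Cap seated at (117,124), matching its starting position; cup upright at the tray's middle (335,185); four balls in the dish.

```bash
python3 -c "
from plant import manip
manip.wait(.5);print(manip.sign_off())"
```

```text
the job is handed in; nothing more can be done
None
```

I handed the job in at about 89 s of robot time: in the last pictures the dish holds four balls, the cup with the other three stands upright mid-tray, and the cap is back on the hopper with the chute pointing at the dish; sign-off returned no verdict.

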